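# Seal a vial in the capping press

### The job

Seal the vial that stands in the bench capping press. Draw the safety catch on top of the press clear of the lever, then press the lever down until you feel its clutch click over and stop at once, because pushing on past the click overloads the glass. Let the lever come back up, slide the safety catch fully home again, and leave everything else where it stands.

Things in the scene. Friction and masses are not known exactly. Their poses are not given: they have to be found in the camera images.
- press: bench capping press, fixed on the counter: white base plate 186 x 130 x 14 mm, steel column at its back, white head over a round steel anvil (top 30 mm above the counter). Origin on the counter under the ram's axis; z up, x to the back of the press (column), y to its left as seen by someone facing its front. At yaw 0 the front faces the robot
- pivot (a point): the lever's axis (parallel to the press's y) in the head's middle plane, 30 mm behind the ram's axis. The head is clamped at a different height each time (pivot 162 to 182 mm above the counter); lever, ram and catch go with it. The head is 64 mm wide (y), reaches 56 mm in front of this point and 33 mm above it; the 26 mm column stands 55 mm behind this point, its top 222 mm above the counter
- grip (a point): centre of the lever's black grip, a level round bar parallel to the press's y, 22 mm thick, 90 mm long, 100 mm to the right (-y) of the pivot point, 170 mm from the lever's axis. Lever up, it stands in front of the pivot and above it (lever 40 degrees above level); pressed from above it swings down on an arc about the axis. A damped spring brings the lever back up by itself
- hub (a joint): turn of the dark steel hub on the lever's axis, rad: 0 = fully up, growing as the lever goes down (limit 1.3); it drives the ram down 30 mm per rad. Where the ram meets the cap depends on the height of the head
- clutch (a point): torque clutch from lever to hub, on the lever's axis, 61 mm right of the pivot point. At the grip: 1 to 3 N in free travel, 4 to 7 N while the cap goes on; cap home, the force rises to 11 to 13 N and the clutch clicks over: the force falls to about half as the lever gives, up to 0.17 rad (29 mm at the grip); the hub stays. Then it is solid and the full push reaches the vial. It resets itself
- ram: the steel ram with its round foot, 26 mm wide, above the vial; its origin is the pivot point with the ram fully up, and it moves straight down
- catch (a joint): safety catch, a flat steel bolt sliding crosswise on top of the head, m: 0 = home, its nose between the two prongs of the hub, so that the lever cannot go down; 0.018 = drawn fully to the left (+y of the press); clear of the prongs from 0.015 on. It slides against about 3 N, stays where it is left, and goes home only with the lever fully up
- tab (a point): top centre of the catch's upright thumb tab, 14 mm (x) by 8 mm (y), standing 27 mm above the bolt; 69 mm above the pivot point (catch home: 5 mm to the right of it). It moves with the catch; its upper 20 mm are clear for 30 mm all round
- vial: amber glass snap-cap vial, 26 mm thick, standing loose in a 6 mm high locating ring on the anvil, under the ram; origin at the centre of its underside, 56 mm from there to the glass rim
- cap (a joint): white snap cap, 24 mm wide, on the vial, m: 0 = only laid on, standing 4 mm proud (top 62 mm above the vial's underside); 0.004 = pressed fully home
- vial2: capped vial like the one in the press, 26 mm thick, 58 mm tall, on the brown tray; not to be moved
- vial3: another capped vial on the brown tray; not to be moved
- vial4: another capped vial on the brown tray; not to be moved
- specimen_cup: white lidded specimen cup, 49 mm wide, 55 mm tall, on the brown tray; not to be moved
- dropper_vial: dropper vial, 26 mm wide, 58 mm tall, standing in front and to the left of the press; not to be moved
There are look-alikes about, which are no part of the job. What is shaped like the vial but purple is not meant.

How it is judged (in metres and radians):
On the way, in this order (a step that is already met when the one before it is completed fails the run):
1. the safety catch is drawn clear of the hub with the lever still up (value of joint catch above 0.014 m and value of joint hub below 0.06 rad), for 0.1 s.
2. the cap is home and the ram bears on it with nearly the clutch's set load (48 N; the click comes at 52 N or more) (value of joint cap above 0.003 m and contact force between ram and vial above 48 N).
At the end, for the whole second after the job is handed in: the cap is home (within 0.7 mm), the vial stands upright and still in its ring on the anvil, the lever is fully up (hub within 0.05 rad) and the catch is home again (within 3 mm) (value of joint cap above 0.0033 m and value of joint hub below 0.05 rad and value of joint catch below 0.003 m and angle between vial's own z axis and vertical below 0.08 rad and horizontal distance between vial and press below 0.006 m and linear speed of vial below 0.02 m/s); the robot touches nothing.
It fails at once if the glass is overloaded: the ram bears on the vial with more than 85 N, which takes pushing the lever on past the clutch's whole give (contact force between ram and vial above 85 N).
It fails at once if the vial in the press is knocked out of its ring or tipped (angle between vial's own z axis and vertical above 0.3 rad or horizontal distance between vial and press above 0.012 m).
It fails at once if a vial or the cup on the tray or the dropper vial is moved more than 20 mm (distance of any of vial2, vial3, vial4, specimen_cup, dropper_vial from where it was at the start of the episode above 0.02 m).
It also fails if it takes over 58 s, if anything falls off the work surface, if the arm or the gripper's body presses on something with over 40 N, if the wrist force passes 120 N, or if a joint passes its speed limit or range.

### The arm

A 6-joint arm with a two-finger parallel gripper is mounted at the origin on a cart in front of the work surface, level with it; the furniture and walls round the work are solid. World frame = base frame: x ahead of the robot, y to its left, z up, the work surface at z = 0. Lengths are in m, angles in degrees, forces in N, time in s.
With the tool pointing down it reaches from about 0.35 to 0.875 m from the base axis. Payload 4.2 kg.
Tool frame: the origin (TCP) lies on the centre line of the jaws, within the pads' length; the fingertips stand 19 mm ahead of it and the grasp point (between the pads) is the TCP; z points along the fingers, y is the line along which they close (so a half turn about z gives the same grasp; the last joint's range is limited). The gripper opens to 87 mm and grips with 3 to 60 N. Pads are 19 mm wide; open, the fingers measure 117 mm over their backs; the gripper's body (75 mm by 190 mm) begins 51 mm behind the grasp point.
Start: joints at [91.536, 22.042, 0.453, 0, -68.411, -14.817], TCP at [0.144, 0.608, 0.242] pointing down, gripper open.
Joint ranges: [-179.83, 179.83], [-69.29, 118.12], [-61.27, 80.66], [-181.25, 117.63], [-171.15, -9.14], [-177.46, 177.46]. Speed limits (degrees/s): [159.86, 159.86, 180, 180, 180, 180].

### API

Orientations are given as a 3x3 rotation matrix whose columns are the frame's x, y, z axes.
In Python, from station import sense, capture, finish_job, search_frame, masks_of gives the robot as it stands.
- The arm moves only by the tool drive_tool, never from a script. Its argument "rows" is a list of rows, each a list of 7 numbers: the opening in per cent of the stroke, from 0 (shut) to 100 (fully open), then the shift along the world's x, y, z in mm, then the turn, a rotation vector about the world's x, y, z in rad. In form: [[fingers, dx, dy, dz, wx, wy, wz], ...]. A call has 1 to 5 rows; each row shifts and turns the commanded pose from where the row before left it; what a row does not reach is not made up. A row lasts 1/12 s, in which the tool goes at most 41.7 mm and 7.16 degrees, less where a joint would pass 70% of its speed; a pose out of reach is approached as far as the arm can. A call is refused whole if a number of a shift passes 41.7 or a number of a turn 0.125, either way. A call with a gripper value outside its range is refused whole. The fingers move at their own pace and stop on an object; the grip force is fixed at half the most. Time passes only in rows, so rows that do not move let the fingers close. It gives the time, the measured TCP pose, the force, the opening and the grip force at its end, in the units of the state.
- sense(): the state, without advancing time (a new reading comes with each control period).
- capture(name): name is "scene" or "top" or "wrist"; returns a dict with "frame" (400x640x3 uint8, red, green, blue), "z_map" (400x640 float32, m along the optical axis (not along the pixel's ray), 0 where there is no reading), "fx", "fy", "cx", "cy" (pixels), "distortion" ([k1, k2, p1, p2, k3] as OpenCV has them; the pictures are not rectified), "R" (3x3) and "t" (3): a world point X has camera coordinates R X + t; the wrist camera has in their place "T_tool_cam" (4x4, takes a point from camera to tool coordinates, whose origin is the TCP and whose axes are the flange's). Camera axes: x right, y down, z forward; pixel columns grow to the right and rows downward; lengths in m; the calibration is good to about 2 mm. A picture is of the moment at which its call begins: read the wrist's pose just before it.
- finish_job(): hands the job in; it is judged then, once.
Trained networks look in a picture, given as the dict that the camera call returned (one of the last four; its "shot" number tells which), for a name from the list of things; names that differ only in an ending like _2 or _b are one class to them, and where a whole thing is asked for, a point or a joint stands for the part that bears it (a point fixed in the world has none). Each returns a list of dicts, best first, with "p" (0 to 1); they miss things now and then, are a little off and sometimes report something else, mostly with a low value. They report only what shows in the picture. A call takes as long as a camera call. They do not tell look-alikes from the thing itself.
- search_frame(label, picture): "xy" ([column, row] in pixels, amid what is visible of it).
- masks_of(label, picture): "region" (400x640 bool, what is visible of it) and "xy" ([column, row] in pixels, amid what is visible of it).
The state is a dict: "time_s": time; "joints": joint angles; "joint_velocities": joint speeds; "effort": joint torques, N m; "tcp_pos": TCP position; "ee_rot": TCP orientation; "wrist_force": force on the tool from outside, world axes, zero at the start; "moment": the same for the moment, N m; "gripper_width": opening from 0.0 (shut) to 1.0 (fully open); "gripper_force": force on a finger pad.
Only numpy, scipy, OpenCV 4.12 (cv2) and the standard library are available. Lean on these libraries where they do the work, as an engineer would, in place of code of your own. Each camera call takes 0.05 s, during which the arm holds its last target. There are 200 camera calls.

## Working session

There is one attempt and no reset: what is moved stays moved. The work goes in short steps, Python scripts to look and compute and a tool call to move; the robot and the scene stay as the last step left them, time stands still between calls to the robot, and variables do not carry over. Pictures are saved under pics/ and viewed, at most 10 in all, crops included, and the job is handed in when it is done.

Besides the shell and the picture viewer there is one more tool, called after "Call:" in YAML: its name, and indented under it one key for each argument. drive_tool: Moves the arm, as the interface text tells. Its arguments: {"type":"object","properties":{"rows":{"type":"array"}},"required":["rows"]}

```bash
mkdir -p pics
cat > h.py <<'E'
import numpy as np,cv2
from station import *
def cam(p):
    K=np.array([[p['fx'],0,p['cx']],[0,p['fy'],p['cy']],[0,0,1.]]);return K,np.array(p['distortion'],float)
def pose(p,s=None):
    if 'R' in p: R=np.array(p['R']);t=np.array(p['t']);return R.T,-R.T@t
    T=np.array(p['T_tool_cam']);R=np.array(s['ee_rot']);return R@T[:3,:3],R@T[:3,3]+np.array(s['tcp_pos'])
def world(p,uv,s=None,z=None):
    K,d=cam(p);uv=np.array(uv,float).reshape(-1,2)
    n=cv2.undistortPoints(uv.reshape(-1,1,2),K,d).reshape(-1,2)
    if z is None: z=p['z_map'][uv[:,1].astype(int),uv[:,0].astype(int)]
    c=np.c_[n,np.ones(len(n))]*np.reshape(z,(-1,1))
    R,o=pose(p,s);return c@R.T+o
def proj(p,X,s=None):
    K,d=cam(p);R,o=pose(p,s);rv=cv2.Rodrigues(R.T)[0]
    return cv2.projectPoints(np.array(X,float).reshape(-1,1,3),rv,-R.T@o,K,d)[0].reshape(-1,2)
def save(p,n): cv2.imwrite('pics/'+n+'.png',p['frame'][:,:,::-1])
E
python3 - <<'E'
from h import *
s=sense();print(s['time_s'],s['tcp_pos'],s['ee_rot'],s['wrist_force'])
for n in ['scene','top']:
    p=capture(n);save(p,n)
    print(n,pose(p)[1])
    for l in ['press','catch','grip','tab','vial','hub']:
        for r in masks_of(l,p)[:3]:
            ys,xs=np.nonzero(r['region']&(p['z_map']>0))
            W=world(p,np.c_[xs,ys]) if len(xs) else np.zeros((1,3))
            print(l,round(r['p'],2),np.round(r['xy']),len(xs),np.median(W,0).round(3),W.min(0).round(3),W.max(0).round(3))
a=cv2.imread('pics/scene.png');b=cv2.imread('pics/top.png')
E
```

```text
0.0 [0.14343838 0.6077508  0.24044023] [[ 9.73210208e-01 -2.29916809e-01 -3.89296197e-04]
 [-2.29917108e-01 -9.73207808e-01 -2.16454897e-03]
 [ 1.18800093e-04  2.19606701e-03 -9.99997582e-01]] [ 0.74756697 -0.33932777  0.82151543]
scene [ 0.19408439 -0.87087681  0.62574293]
press 0.92 [360. 257.] 6619 [ 0.555 -0.319  0.154] [ 0.415 -0.416 -0.005] [0.84  0.016 0.288]
catch 0.7 [372. 226.] 203 [ 0.573 -0.306  0.21 ] [ 0.56  -0.355  0.07 ] [ 0.712 -0.082  0.236]
grip 0.79 [342. 242.] 1581 [ 0.499 -0.358  0.228] [ 0.415 -0.416 -0.003] [0.632 0.016 0.288]
tab 0.47 [255. 231.] 208 [0.438 0.016 0.047] [0.427 0.01  0.012] [0.469 0.09  0.074]
vial 0.68 [251. 217.] 92 [0.453 0.086 0.058] [0.443 0.079 0.039] [0.467 0.1   0.072]
vial 0.62 [279. 263.] 228 [ 0.462 -0.111  0.038] [ 0.452 -0.118  0.002] [ 0.475 -0.093  0.064]
vial 0.61 [241. 227.] 175 [0.403 0.049 0.049] [0.393 0.043 0.015] [0.417 0.067 0.074]
hub 0.81 [355. 247.] 1829 [ 0.52  -0.356  0.214] [ 0.415 -0.416  0.013] [ 0.63  -0.012  0.288]
top [ 0.47544251 -0.1081448   1.66931405]
press 0.61 [380. 210.] 2941 [ 0.558 -0.295  0.185] [ 0.406 -0.447 -0.01 ] [ 0.687 -0.213  0.295]
catch 0.51 [387. 204.] 114 [ 0.576 -0.314  0.21 ] [ 0.565 -0.349  0.144] [ 0.586 -0.275  0.24 ]
catch 0.25 [263. 256.] 48 [0.41  0.059 0.071] [0.4   0.049 0.03 ] [0.419 0.07  0.079]
grip 0.66 [399. 249.] 517 [ 0.449 -0.349  0.275] [ 0.41  -0.427 -0.003] [ 0.581 -0.321  0.295]
tab 0.51 [388. 204.] 109 [ 0.576 -0.309  0.21 ] [ 0.565 -0.351  0.144] [ 0.587 -0.275  0.24 ]
vial 0.57 [313. 236.] 46 [ 0.468 -0.098  0.061] [ 0.455 -0.108  0.036] [ 0.477 -0.088  0.07 ]
vial 0.48 [371. 159.] 68 [ 0.728 -0.271  0.059] [ 0.718 -0.29  -0.003] [ 0.741 -0.26   0.072]
vial 0.36 [275. 248.] 47 [0.442 0.026 0.071] [0.433 0.017 0.029] [0.452 0.039 0.08 ]
hub 0.65 [403. 233.] 624 [ 0.49  -0.344  0.243] [ 0.418 -0.412 -0.012] [ 0.6   -0.321  0.295]
```

Run:
```python
import cv2
a=cv2.imread('pics/scene.png')[170:330,230:450];cv2.imwrite('pics/s1.png',cv2.resize(a,None,fx=3.6,fy=3.6))
a=cv2.imread('pics/top.png')[130:290,230:450];cv2.imwrite('pics/t1.png',cv2.resize(a,None,fx=3.6,fy=3.6))
```

```text
(no output)
```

View pics/s1.png

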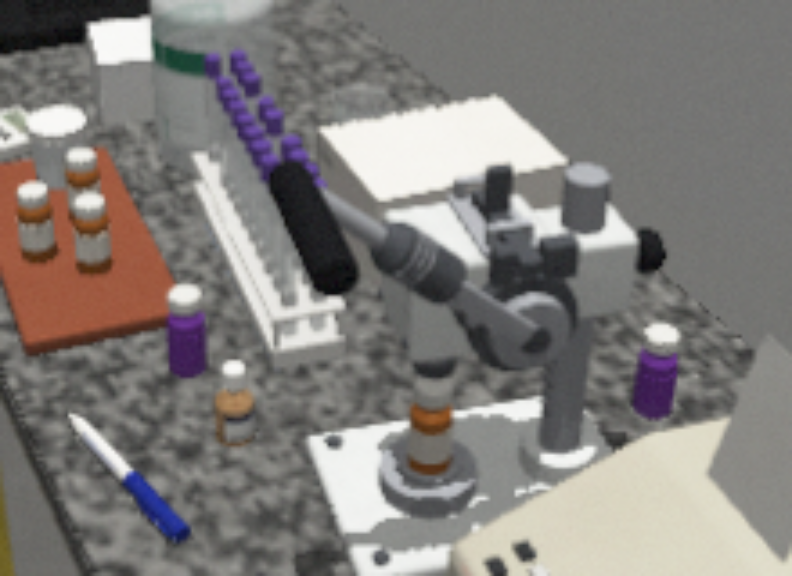

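View pics/t1.png

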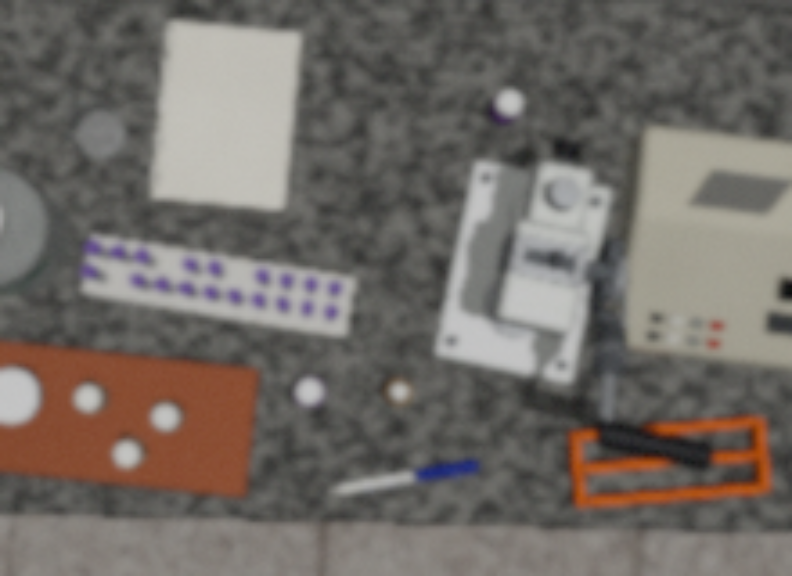

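The press stands at scene px (360,257). Its amber vial is at about (350,288), the tab at (368,222) and the black grip at (317,233). The purple vials at (281,262) and (412,273) are look-alikes, and there is only one press. I'll check obstacle heights before moving.

Run:
```python
from h import *
p=capture('top');ys,xs=np.nonzero(p['z_map']>0);W=world(p,np.c_[xs,ys])
for n,m in [('left obst',(W[:,1]>.12)&(W[:,1]<.7)&(W[:,0]>.2)&(W[:,2]<.6)),('instr',(W[:,1]<-.38)&(W[:,0]>.47)&(W[:,2]>.05)&(W[:,2]<.5)),('rack',(W[:,1]<-.3)&(W[:,0]<.44)&(W[:,2]>.02)&(W[:,2]<.2))]:
    w=W[m];print(n,np.percentile(w,[1,50,99],axis=0).round(3).tolist())
g=W[(W[:,0]>.2)&(W[:,0]<.9)]
for z in (.15,.25,.35):
    w=W[(W[:,2]>z)&(W[:,0]>.15)]; 
    hb=set(map(tuple,(w[:,:2]//.05*5).astype(int)));print(z,sorted(hb))
p2=capture('wrist');print(np.array(p2['T_tool_cam']).round(3),p2['fx'])
```

```text
left obst [[0.214, 0.125, -0.885], [0.619, 0.363, 0.027], [0.842, 0.692, 0.574]]
instr [[0.475, -0.898, 0.056], [0.679, -0.762, 0.344], [0.841, -0.387, 0.49]]
rack [[0.304, -1.039, 0.022], [0.393, -0.637, 0.109], [0.438, -0.342, 0.195]]
0.15 [(np.int64(15), np.int64(50)), (np.int64(15), np.int64(55)), (np.int64(15), np.int64(60)), (np.int64(15), np.int64(65)), (np.int64(15), np.int64(70)), (np.int64(20), np.int64(65)), (np.int64(30), np.int64(-110)), (np.int64(30), np.int64(-105)), (np.int64(30), np.int64(-100)), (np.int64(35), np.int64(-100)), (np.int64(35), np.int64(-95)), (np.int64(35), np.int64(-90)), (np.int64(35), np.int64(-85)), (np.int64(35), np.int64(-80)), (np.int64(35), np.int64(-70)), (np.int64(35), np.int64(-65)), (np.int64(40), np.int64(-95)), (np.int64(40), np.int64(-90)), (np.int64(40), np.int64(-85)), (np.int64(40), np.int64(-80)), (np.int64(40), np.int64(-75)), (np.int64(40), np.int64(-70)), (np.int64(40), np.int64(-65)), (np.int64(40), np.int64(-45)), (np.int64(40), np.int64(-40)), (np.int64(40), np.int64(-35)), (np.int64(45), np.int64(-95)), (np.int64(45), np.int6
[... 8617 characters left out ...]
nt64(-50)), (np.int64(80), np.int64(-45)), (np.int64(80), np.int64(-40)), (np.int64(80), np.int64(-35)), (np.int64(80), np.int64(-30)), (np.int64(80), np.int64(-25)), (np.int64(80), np.int64(-20)), (np.int64(80), np.int64(-15)), (np.int64(80), np.int64(-10)), (np.int64(80), np.int64(-5)), (np.int64(80), np.int64(0)), (np.int64(80), np.int64(5)), (np.int64(80), np.int64(10)), (np.int64(80), np.int64(15)), (np.int64(80), np.int64(20)), (np.int64(80), np.int64(25)), (np.int64(80), np.int64(30)), (np.int64(80), np.int64(35)), (np.int64(80), np.int64(40))]
[[ 0.002 -0.967 -0.253  0.069]
 [ 1.     0.002  0.    -0.001]
 [ 0.    -0.253  0.967 -0.143]
 [ 0.     0.     0.     1.   ]] 295.0240943091324
```

Call:
drive_tool:
  rows:
    - [100, 0, 0, 40, 0, 0, 0]
    - [100, 0, 0, 40, 0, 0, 0]
    - [100, 0, 0, 40, 0, 0, 0]
    - [100, 0, 0, 40, 0, 0, 0]
    - [100, 20, -20, 20, 0, 0, 0]

```text
time_s: 1.22
tcp_pos: [0.1622, 0.5909, 0.426]
ee_rot: [[0.974, -0.226, 0.001], [-0.226, -0.974, 0.008], [-0.0, -0.008, -1.0]]
wrist_force: [0.5, 0.2, 0.3]
gripper_width: 0.998
gripper_force: 0.0
```

Call:
drive_tool:
  rows:
    - [100, 20, -36, 0, 0, 0, 0]
    - [100, 20, -36, 0, 0, 0, 0]
    - [100, 20, -36, 0, 0, 0, 0]
    - [100, 20, -36, 0, 0, 0, 0]
    - [100, 20, -36, 0, 0, 0, 0]

```text
time_s: 1.63
tcp_pos: [0.264, 0.4063, 0.4218]
ee_rot: [[0.973, -0.229, 0.0], [-0.229, -0.973, 0.001], [0.0, -0.001, -1.0]]
wrist_force: [0.9, 0.6, 0.4]
gripper_width: 1.005
gripper_force: 0.0
```

Call:
drive_tool:
  rows:
    - [100, 20, -36, 0, 0, 0, 0]
    - [100, 20, -36, 0, 0, 0, 0]
    - [100, 20, -36, 0, 0, 0, 0]
    - [100, 20, -36, 0, 0, 0, 0]
    - [100, 6, -41, 0, 0, 0, 0]

```text
time_s: 2.05
tcp_pos: [0.3508, 0.2218, 0.4212]
ee_rot: [[0.973, -0.23, 0.0], [-0.23, -0.973, -0.0], [0.0, 0.0, -1.0]]
wrist_force: [-0.0, 0.4, -0.4]
gripper_width: 1.001
gripper_force: 0.0
```

Call:
drive_tool:
  rows:
    - [100, 6, -41, 0, 0, 0, 0]
    - [100, 6, -41, 0, 0, 0, 0]
    - [100, 6, -41, 0, 0, 0, 0]
    - [100, 6, -41, 0, 0, 0, 0]
    - [100, 6, -41, 0, 0, 0, 0]

```text
time_s: 2.47
tcp_pos: [0.3789, 0.0162, 0.4222]
ee_rot: [[0.973, -0.229, 0.002], [-0.229, -0.973, 0.001], [0.002, -0.001, -1.0]]
wrist_force: [1.8, 0.1, -0.1]
gripper_width: 0.999
gripper_force: 0.0
```

Call:
drive_tool:
  rows:
    - [100, 6, -41, 0, 0, 0, 0]
    - [100, 6, -41, 0, 0, 0, 0]
    - [100, 6, -41, 0, 0, 0, 0]
    - [100, 15, -38, 0, 0, 0, 0]
    - [100, 15, -38, 0, 0, 0, 0]

```text
time_s: 2.88
tcp_pos: [0.4271, -0.1831, 0.4223]
ee_rot: [[0.973, -0.23, 0.002], [-0.23, -0.973, -0.0], [0.002, -0.0, -1.0]]
wrist_force: [1.6, 1.7, 0.6]
gripper_width: 1.001
gripper_force: 0.0
```

Call:
drive_tool:
  rows:
    - [100, 20, -36, 0, 0, 0, 0]
    - [100, 20, -36, 0, 0, 0, 0]
    - [100, 20, -36, 0, 0, 0, 0]
    - [100, 10, -10, 0, 0, 0, 0]
    - [100, 0, 0, 0, 0, 0, 0]

```text
time_s: 3.3
tcp_pos: [0.499, -0.3014, 0.4187]
ee_rot: [[0.972, -0.233, -0.004], [-0.233, -0.972, 0.001], [-0.004, -0.0, -1.0]]
wrist_force: [1.1, -0.2, -0.2]
gripper_width: 1.002
gripper_force: 0.0
```

Run:
```python
from h import *
s=sense();p=capture('wrist');save(p,'w1');np.savez('w1.npz',**{k:v for k,v in p.items()},tcp=s['tcp_pos'],rot=s['ee_rot'])
print(s['time_s'],s['tcp_pos'],s['joints'])
for l in ['press','catch','grip','tab','hub']:
    for r in masks_of(l,p)[:2]:
        ys,xs=np.nonzero(r['region']&(p['z_map']>0));W=world(p,np.c_[xs,ys],s)
        print(l,round(r['p'],2),np.round(r['xy']),len(xs),np.median(W,0).round(3),W.min(0).round(3),W.max(0).round(3))
```

```text
3.3 [ 0.49900305 -0.30136588  0.41873585] [-1.52227852e+01  1.43435034e+01  1.41157299e+01 -6.59489002e-03
 -8.99949222e+01  9.17327161e+01]
press 0.82 [316. 124.] 12092 [ 0.566 -0.318  0.197] [-0.012 -0.418 -0.878] [ 0.709 -0.214  0.4  ]
catch 0.77 [310. 112.] 677 [ 0.576 -0.306  0.209] [ 0.564 -0.351  0.199] [ 0.589 -0.272  0.238]
grip 0.76 [361. 202.] 3148 [ 0.473 -0.345  0.253] [-0.213 -0.812 -0.882] [ 0.588 -0.322  0.482]
hub 0.84 [357. 182.] 3937 [ 0.496 -0.344  0.241] [-0.216 -0.813 -0.885] [ 0.619 -0.322  0.484]
```

View pics/w1.png

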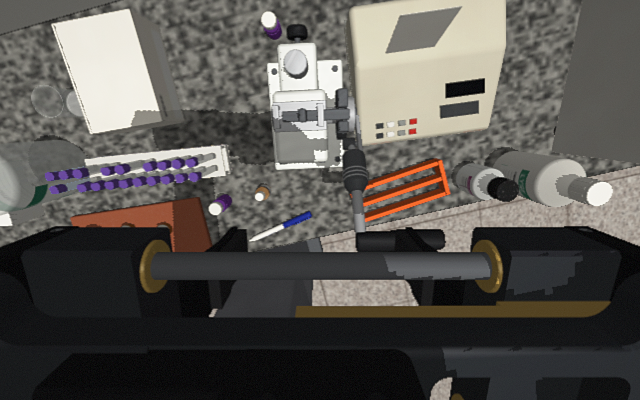

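The wrist view shows the tab near (303,115), the column top at (296,63), the grip at (400,240) and the instrument to the right. Next I'll measure the parts precisely.

Run:
```python
from h import *
d=np.load('w1.npz');p={k:d[k] for k in d.files};s={'tcp_pos':d['tcp'],'ee_rot':d['rot']}
for k in('fx','fy','cx','cy'):p[k]=float(p[k])
U,V=np.meshgrid(np.arange(640),np.arange(400));ok=p['z_map']>0
uv=np.c_[U[ok],V[ok]];W=world(p,uv,s);u,v=uv.T
def st(n,m,f=lambda w:w):
    w=W[m];print(n,len(w),w.mean(0).round(4),np.percentile(w,[2,98],axis=0).round(4).tolist());return w
box=lambda a,b,c,e:(u>=a)&(u<b)&(v>=c)&(v<e)
t=st('tab',box(285,325,95,130)&(W[:,2]>.228))
c=st('col',box(275,320,40,85)&(W[:,2]>.215)&(W[:,2]<.23))
hd=st('headtop',box(275,325,122,170)&(W[:,2]>.17)&(W[:,2]<.215))
b=st('base',box(262,345,55,175)&(W[:,2]<.02)&(W[:,2]>.008))
g=st('grip',box(350,450,225,255)&(W[:,2]>.24)&(W[:,2]<.33))
if len(g)>10:
    q=g[:,:2]-g[:,:2].mean(0);a=np.linalg.svd(q,full_matrices=False)[2][0];print('grip axis',a,np.degrees(np.arctan2(-a[0]*np.sign(-a[1])*-1,abs(a[1]))))
for n,w in(('head',hd),('base',b),('tab',t)): 
    r=cv2.minAreaRect((w[:,:2]*1000).astype(np.float32));print(n,r)
```

```text
tab 97 [ 0.5785 -0.2988  0.2361] [[0.5721, -0.3029, 0.2346], [0.5845, -0.2947, 0.2379]]
col 496 [ 0.633  -0.3042  0.2216] [[0.6215, -0.3154, 0.2182], [0.6444, -0.2927, 0.2235]]
headtop 1996 [ 0.5499 -0.2868  0.198 ] [[0.5242, -0.3161, 0.1932], [0.5749, -0.2575, 0.2121]]
base 2203 [ 0.5858 -0.3079  0.0137] [[0.4871, -0.3679, 0.0111], [0.6764, -0.2207, 0.0168]]
grip 1347 [ 0.439  -0.3611  0.2836] [[0.4217, -0.4098, 0.2709], [0.4546, -0.3246, 0.2884]]
grip axis [0.19421611 0.98095877] -11.19893445492413
head ((548.7059936523438, -285.5314025878906), (60.302181243896484, 49.83391571044922), 76.82312774658203)
base ((581.6451416015625, -293.32452392578125), (129.28199768066406, 186.2169647216797), 79.03514862060547)
tab ((578.4915161132812, -298.5053405761719), (7.610803127288818, 12.277570724487305), 76.40817260742188)
```

Call:
drive_tool:
  rows:
    - [35, 40, 0, 0, 0, 0, 0.04]
    - [35, 40, 0, 0, 0, 0, 0]
    - [35, 0, 0, -40, 0, 0, 0]
    - [35, 0, 0, -40, 0, 0, 0]
    - [35, 0, 0, -40, 0, 0, 0]

```text
time_s: 4.02
tcp_pos: [0.5784, -0.2975, 0.3011]
ee_rot: [[0.982, -0.189, 0.003], [-0.189, -0.982, -0.0], [0.003, -0.0, -1.0]]
wrist_force: [1.0, 0.1, -1.4]
gripper_width: 0.705
gripper_force: 0.0
```

Call:
drive_tool:
  rows:
    - [35, 0, 0, -20, 0, 0, 0]
    - [35, 0, 0, 0, 0, 0, 0]
    - [35, 0, 0, 0, 0, 0, 0]

```text
time_s: 4.27
tcp_pos: [0.5774, -0.2982, 0.2821]
ee_rot: [[0.982, -0.189, -0.001], [-0.189, -0.982, -0.001], [-0.0, 0.001, -1.0]]
wrist_force: [0.6, -0.2, 1.1]
gripper_width: 0.48
gripper_force: 0.0
```

Run:
```python
from h import *
s=sense();p=capture('wrist');save(p,'w2')
print(s['time_s'],s['tcp_pos'],np.round(s['ee_rot'],3).tolist(),s['gripper_width'])
U,V=np.meshgrid(np.arange(640),np.arange(400));ok=p['z_map']>0
W=world(p,np.c_[U[ok],V[ok]],s);m=(np.linalg.norm(W[:,:2]-[.5785,-.2988],axis=1)<.018)&(W[:,2]>.226)&(W[:,2]<.245)
w=W[m];print(len(w),w.mean(0),np.percentile(w,[2,98],axis=0).round(4).tolist())
```

```text
4.2667 [ 0.57740569 -0.29818708  0.28214088] [[0.982, -0.189, -0.001], [-0.189, -0.982, -0.001], [-0.0, 0.001, -1.0]] 0.4802133415009723
263 [ 0.5798818  -0.29931666  0.23517097] [[0.5722, -0.3034, 0.2272], [0.5856, -0.295, 0.2376]]
```

View pics/w2.png

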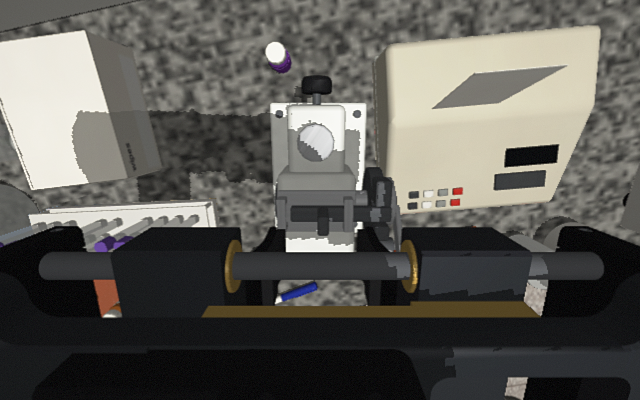

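The tab sits at about (322,222), between the fingers. I'll descend and grip it.

Call:
drive_tool:
  rows:
    - [35, 0, 0, -2, 0, 0, 0]
    - [35, 0, 0, -10, 0, 0, 0]
    - [35, 0, 0, -10, 0, 0, 0]
    - [35, 0, 0, -10, 0, 0, 0]
    - [35, 0, 0, -10, 0, 0, 0]

```text
time_s: 4.73
tcp_pos: [0.5773, -0.2986, 0.2384]
ee_rot: [[0.982, -0.191, -0.0], [-0.191, -0.982, 0.0], [-0.0, -0.0, -1.0]]
wrist_force: [-0.7, -0.3, -0.6]
gripper_width: 0.353
gripper_force: 0.0
```

Call:
drive_tool:
  rows:
    - [0, 0, 0, 0, 0, 0, 0]
    - [0, 0, 0, 0, 0, 0, 0]
    - [0, 0, 0, 0, 0, 0, 0]
    - [0, 0, 0, 0, 0, 0, 0]
    - [0, 0, 0, 0, 0, 0, 0]

```text
time_s: 5.15
tcp_pos: [0.5779, -0.2991, 0.2402]
ee_rot: [[0.982, -0.191, 0.001], [-0.191, -0.982, -0.001], [0.001, 0.001, -1.0]]
wrist_force: [0.6, -0.9, 0.3]
gripper_width: 0.086
gripper_force: 30.0
```

Call:
drive_tool:
  rows:
    - [0, 0.9, 4.5, 0, 0, 0, 0]
    - [0, 0.9, 4.5, 0, 0, 0, 0]
    - [0, 0.9, 4.5, 0, 0, 0, 0]
    - [0, 0.8, 4.2, 0, 0, 0, 0]
    - [0, 0, 0, 0, 0, 0, 0]

```text
time_s: 5.57
tcp_pos: [0.5812, -0.2817, 0.2402]
ee_rot: [[0.982, -0.19, 0.0], [-0.19, -0.982, -0.003], [0.001, 0.003, -1.0]]
wrist_force: [-0.3, -6.5, 0.6]
gripper_width: 0.09
gripper_force: 30.0
```

Call:
drive_tool:
  rows:
    - [0, 0, 0, 0, 0, 0, 0]
    - [0, 0, 0, 0, 0, 0, 0]

```text
time_s: 5.73
tcp_pos: [0.5812, -0.2818, 0.2402]
ee_rot: [[0.982, -0.19, 0.001], [-0.19, -0.982, -0.002], [0.001, 0.002, -1.0]]
wrist_force: [-0.5, -5.2, 0.6]
gripper_width: 0.087
gripper_force: 30.0
```

Call:
drive_tool:
  rows:
    - [35, 0, 0, 0, 0, 0, 0]
    - [35, 0, 0, 0, 0, 0, 0]
    - [35, 0, 0, 0, 0, 0, 0]
    - [35, 0, 0, 20, 0, 0, 0]
    - [35, 0, 0, 40, 0, 0, 0]

```text
time_s: 6.15
tcp_pos: [0.5787, -0.279, 0.2938]
ee_rot: [[0.982, -0.191, -0.013], [-0.19, -0.982, 0.006], [-0.013, -0.003, -1.0]]
wrist_force: [1.6, -0.3, -1.0]
gripper_width: 0.326
gripper_force: 0.0
```

Call:
drive_tool:
  rows:
    - [0, 0, 0, 40, 0, 0, 0]
    - [0, 0, 0, 0, 0, 0, 0]
    - [0, 0, 0, 0, 0, 0, 0]

```text
time_s: 6.4
tcp_pos: [0.5821, -0.2806, 0.3429]
ee_rot: [[0.982, -0.19, 0.007], [-0.19, -0.982, -0.001], [0.007, -0.0, -1.0]]
wrist_force: [-0.4, 1.4, 0.2]
gripper_width: 0.197
gripper_force: 0.0
```

Run:
```python
from h import *
s=sense();p=capture('wrist');save(p,'w3')
print(s['time_s'],s['tcp_pos'],s['gripper_width'],s['wrist_force'])
U,V=np.meshgrid(np.arange(640),np.arange(400));ok=p['z_map']>0
W=world(p,np.c_[U[ok],V[ok]],s);m=(np.linalg.norm(W[:,:2]-[.5815,-.2813],axis=1)<.018)&(W[:,2]>.231)&(W[:,2]<.245)
w=W[m];print('tab',len(w),w.mean(0),np.percentile(w,[2,98],axis=0).round(4).tolist())
d=np.load('w1.npz');p={k:d[k] for k in d.files};s={'tcp_pos':d['tcp'],'ee_rot':d['rot']}
ok=p['z_map']>0;W=world(p,np.c_[U[ok],V[ok]],s)
m=(W[:,2]>.284)&(W[:,2]<.3)&(abs(W[:,0]-.44)<.04)&(abs(W[:,1]+.36)<.07);w=W[m];print('grip ridge',len(w),w.mean(0),w.min(0),w.max(0))
R=np.array([[.981,-.193],[.193,.981]]);q=(w[:,:2]-[.5795,-.2939])@R.T;print(np.percentile(q,[2,50,98],axis=0))
```

```text
6.4 [ 0.582068   -0.28059294  0.34286379] 0.19688982891455162 [-0.41540688  1.36200213  0.1543953 ]
tab 138 [ 0.58263193 -0.28114717  0.23588936] [[0.5758, -0.2852, 0.2324], [0.5888, -0.2771, 0.2377]]
grip ridge 820 [ 0.4358061  -0.36167503  0.28649529] [ 0.41823089 -0.41165497  0.28401278] [ 0.44963342 -0.32300237  0.28956449]
[[-0.13658982 -0.14297688]
 [-0.12744376 -0.08397611]
 [-0.12124209 -0.05683786]]
```

The catch is drawn by about 17.8 mm. Now to the grip.

Call:
drive_tool:
  rows:
    - [0, -30, -17, 0, 0, 0, 0]
    - [0, -30, -17, 0, 0, 0, 0]
    - [0, -30, -17, 0, 0, 0, 0]
    - [0, -30, -17, 0, 0, 0, 0]
    - [0, -30, -17, 0, 0, 0, 0]

```text
time_s: 6.87
tcp_pos: [0.4291, -0.3656, 0.3374]
ee_rot: [[0.982, -0.19, -0.003], [-0.19, -0.982, 0.003], [-0.004, -0.002, -1.0]]
wrist_force: [1.1, -1.4, -0.3]
gripper_width: 0.005
gripper_force: 0.0
```

Call:
drive_tool:
  rows:
    - [0, 0, 0, -10, 0, 0, 0]
    - [0, 0, 0, -10, 0, 0, 0]
    - [0, 0, 0, -8, 0, 0, 0]
    - [0, 0, 0, 0, 0, 0, 0]
    - [0, 0, 0, 0, 0, 0, 0]

```text
time_s: 7.28
tcp_pos: [0.4317, -0.3654, 0.3102]
ee_rot: [[0.982, -0.189, -0.002], [-0.189, -0.982, 0.001], [-0.002, -0.001, -1.0]]
wrist_force: [0.2, 0.0, -0.2]
gripper_width: 0.006
gripper_force: 0.0
```

Call:
drive_tool:
  rows:
    - [0, 0, 0, -6, 0, 0, 0]
    - [0, -4.4, 0.9, -6, 0, 0, 0]
    - [0, -4.4, 0.9, -6, 0, 0, 0]
    - [0, -3.9, 0.7, -6.2, 0, 0, 0]
    - [0, -3.9, 0.7, -6.2, 0, 0, 0]

```text
time_s: 7.7
tcp_pos: [0.4136, -0.3626, 0.2822]
ee_rot: [[0.982, -0.19, -0.002], [-0.19, -0.982, -0.001], [-0.002, 0.001, -1.0]]
wrist_force: [-3.4, 1.6, 6.1]
gripper_width: 0.006
gripper_force: 2.9
```

Call:
drive_tool:
  rows:
    - [0, -3.4, 0.7, -6.6, 0, 0, 0]
    - [0, -3.4, 0.7, -6.6, 0, 0, 0]
    - [0, -2.8, 0.5, -6.8, 0, 0, 0]
    - [0, -2.8, 0.5, -6.8, 0, 0, 0]

```text
time_s: 8.03
tcp_pos: [0.4018, -0.3603, 0.2544]
ee_rot: [[0.982, -0.19, -0.0], [-0.19, -0.982, -0.0], [-0.0, 0.0, -1.0]]
wrist_force: [-3.0, 0.2, 4.3]
gripper_width: 0.006
gripper_force: 2.1
```

Call:
drive_tool:
  rows:
    - [0, -0.9, 0.2, -2.8, 0, 0, 0]
    - [0, -0.9, 0.2, -2.8, 0, 0, 0]
    - [0, -0.9, 0.2, -2.8, 0, 0, 0]

```text
time_s: 8.28
tcp_pos: [0.3996, -0.3598, 0.2458]
ee_rot: [[0.982, -0.19, 0.0], [-0.19, -0.982, -0.0], [0.0, 0.0, -1.0]]
wrist_force: [-2.2, 1.5, 6.5]
gripper_width: 0.005
gripper_force: 3.3
```

Call:
drive_tool:
  rows:
    - [0, -0.9, 0.2, -2.8, 0, 0, 0]
    - [0, -0.9, 0.2, -2.8, 0, 0, 0]

```text
time_s: 8.45
tcp_pos: [0.3979, -0.3595, 0.241]
ee_rot: [[0.982, -0.19, 0.001], [-0.19, -0.982, -0.001], [0.001, 0.001, -1.0]]
wrist_force: [-3.2, 2.1, 6.7]
gripper_width: 0.007
gripper_force: 3.4
```

Call:
drive_tool:
  rows:
    - [0, -0.5, 0.1, -2, 0, 0, 0]
    - [0, -0.5, 0.1, -2, 0, 0, 0]

```text
time_s: 8.62
tcp_pos: [0.3967, -0.3593, 0.237]
ee_rot: [[0.982, -0.19, 0.0], [-0.19, -0.982, -0.001], [0.0, 0.0, -1.0]]
wrist_force: [-2.7, 2.0, 6.5]
gripper_width: 0.007
gripper_force: 3.3
```

Call:
drive_tool:
  rows:
    - [0, -0.5, 0.1, -2, 0, 0, 0]
    - [0, -0.5, 0.1, -2, 0, 0, 0]

```text
time_s: 8.78
tcp_pos: [0.3956, -0.3591, 0.2329]
ee_rot: [[0.982, -0.19, 0.0], [-0.19, -0.982, -0.0], [0.0, 0.0, -1.0]]
wrist_force: [-3.8, 1.9, 7.0]
gripper_width: 0.011
gripper_force: 3.3
```

Call:
drive_tool:
  rows:
    - [0, -0.5, 0.1, -2, 0, 0, 0]
    - [0, -0.5, 0.1, -2, 0, 0, 0]

```text
time_s: 8.95
tcp_pos: [0.3945, -0.3589, 0.2289]
ee_rot: [[0.982, -0.19, -0.0], [-0.19, -0.982, -0.0], [0.0, 0.0, -1.0]]
wrist_force: [-3.6, 2.1, 6.9]
gripper_width: 0.011
gripper_force: 3.3
```

Run:
```python
from h import *
p=capture('scene');save(p,'scene2');print(sense()['wrist_force'])
a=cv2.imread('pics/scene.png')[240:310,320:385];b=cv2.imread('pics/scene2.png')[240:310,320:385]
cv2.imwrite('pics/cmp.png',cv2.resize(np.hstack([a,b]),None,fx=6,fy=6,interpolation=cv2.INTER_CUBIC))
# projected heights on axis
ax=np.array([.5795,-.2939])-.03*np.array([.981,-.193])
for z in (.03,.086,.092,.1,.11,.12,.13):print(z,(proj(p,[*ax,z])[0]-[320,240])*6)
```

```text
[-3.56346939  1.27942347  5.34748077]
0.03 [170.82554023 345.24409288]
0.086 [177.50501358 223.16068378]
0.092 [178.24193078 209.60359843]
0.1 [179.2310363  191.37927606]
0.11 [180.47802538 168.35803781]
0.12 [181.73690572 145.06574378]
0.13 [183.0077899  121.49864419]
```

View pics/cmp.png

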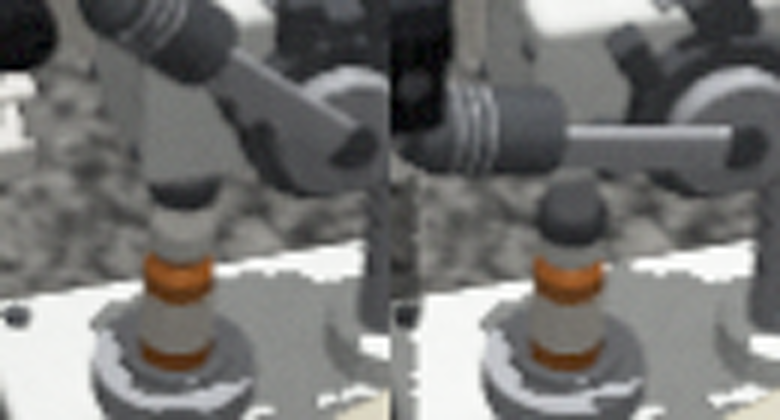

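Run:
```python
import cv2,numpy as np
a=cv2.imread('pics/scene.png');b=cv2.imread('pics/scene2.png')
for y in range(266,302):print(y,a[y,346:353].mean(0).round().astype(int)[::-1],b[y,346:353].mean(0).round().astype(int)[::-1])
```

```text
266 [117 118 116] [74 77 78]
267 [116 118 116] [75 76 78]
268 [116 118 117] [ 99 100 100]
269 [109 109 108] [109 109 108]
270 [83 84 83] [94 95 95]
271 [55 55 58] [83 84 85]
272 [41 42 43] [80 81 82]
273 [39 40 43] [79 79 82]
274 [53 54 55] [80 81 83]
275 [114 113 110] [78 79 80]
276 [136 135 130] [70 71 74]
277 [138 138 133] [55 56 59]
278 [135 135 130] [44 45 47]
279 [130 129 124] [40 40 43]
280 [114 113 109] [49 51 51]
281 [109 109 105] [94 94 92]
282 [107 106 101] [112 112 108]
283 [101  83  70] [114 112 107]
284 [108  67  37] [118  99  84]
285 [141  84  39] [147  92  52]
286 [144  86  41] [151  90  43]
287 [126  74  34] [132  77  36]
288 [94 56 26] [98 59 28]
289 [88 54 25] [93 58 31]
290 [100  77  57] [104  81  60]
291 [111 107  99] [116 112 105]
292 [114 111 105] [117 114 109]
293 [113 110 104] [116 113 108]
294 [112 109 103] [117 114 108]
295 [111 108 103] [116 113 108]
296 [113 109 103] [116 113 108]
297 [112 110 103] [117 114 108]
298 [108 100  91] [114 106  96]
299 [84 48 23] [87 52 22]
300 [85 49 24] [89 53 24]
301 [88 65 46] [91 66 48]
```

Ram travel is about 16 mm and matches the lever angle, so the clutch hasn't slipped yet. The cap is only part way on, so I'll keep pressing gently.

Call:
drive_tool:
  rows:
    - [0, -0.3, 0.1, -1.5, 0, 0, 0]
    - [0, -0.3, 0.1, -1.5, 0, 0, 0]

```text
time_s: 9.17
tcp_pos: [0.3939, -0.3587, 0.2259]
ee_rot: [[0.982, -0.19, -0.0], [-0.19, -0.982, -0.0], [-0.0, 0.0, -1.0]]
wrist_force: [-3.2, 1.0, 6.9]
gripper_width: 0.002
gripper_force: 3.2
```

Call:
drive_tool:
  rows:
    - [0, -0.3, 0.1, -1.5, 0, 0, 0]
    - [0, -0.3, 0, -1.5, 0, 0, 0]

```text
time_s: 9.33
tcp_pos: [0.3932, -0.3586, 0.223]
ee_rot: [[0.982, -0.19, -0.0], [-0.19, -0.982, -0.0], [-0.0, 0.001, -1.0]]
wrist_force: [-4.6, 1.3, 8.5]
gripper_width: 0.003
gripper_force: 4.3
```

Call:
drive_tool:
  rows:
    - [0, -0.3, 0, -1.5, 0, 0, 0]
    - [0, -0.3, 0, -1.5, 0, 0, 0]

```text
time_s: 9.5
tcp_pos: [0.3929, -0.3588, 0.2211]
ee_rot: [[0.982, -0.19, 0.001], [-0.19, -0.982, -0.001], [0.001, 0.001, -1.0]]
wrist_force: [-5.4, 3.5, 13.2]
gripper_width: 0.003
gripper_force: 6.9
```

Call:
drive_tool:
  rows:
    - [0, -0.2, 0, -1, 0, 0, 0]

```text
time_s: 9.58
tcp_pos: [0.3928, -0.3588, 0.2205]
ee_rot: [[0.982, -0.19, 0.001], [-0.19, -0.982, -0.002], [0.001, 0.001, -1.0]]
wrist_force: [-5.1, 3.5, 14.0]
gripper_width: 0.006
gripper_force: 6.9
```

Call:
drive_tool:
  rows:
    - [0, -0.1, 0, -1, 0, 0, 0]

```text
time_s: 9.67
tcp_pos: [0.3926, -0.3588, 0.2196]
ee_rot: [[0.982, -0.19, 0.001], [-0.19, -0.982, -0.001], [0.001, 0.001, -1.0]]
wrist_force: [-5.1, 5.0, 13.6]
gripper_width: 0.005
gripper_force: 6.7
```

Call:
drive_tool:
  rows:
    - [0, -0.1, 0, -1, 0, 0, 0]

```text
time_s: 9.75
tcp_pos: [0.3924, -0.3587, 0.2185]
ee_rot: [[0.982, -0.19, 0.001], [-0.19, -0.982, -0.001], [0.001, 0.001, -1.0]]
wrist_force: [-4.6, 4.4, 12.7]
gripper_width: 0.007
gripper_force: 6.5
```

Call:
drive_tool:
  rows:
    - [0, -0.1, 0, -1.5, 0, 0, 0]

```text
time_s: 9.83
tcp_pos: [0.3922, -0.3586, 0.217]
ee_rot: [[0.982, -0.19, 0.0], [-0.19, -0.982, -0.001], [0.0, 0.001, -1.0]]
wrist_force: [-6.6, 3.6, 12.6]
gripper_width: 0.004
gripper_force: 6.1
```

Call:
drive_tool:
  rows:
    - [0, -0.1, 0, -1.5, 0, 0, 0]

```text
time_s: 9.92
tcp_pos: [0.3919, -0.3585, 0.2152]
ee_rot: [[0.982, -0.19, -0.0], [-0.19, -0.982, -0.001], [-0.0, 0.001, -1.0]]
wrist_force: [-4.9, 3.9, 11.7]
gripper_width: 0.003
gripper_force: 5.7
```

Call:
drive_tool:
  rows:
    - [0, 0, 0, -2, 0, 0, 0]

```text
time_s: 10.0
tcp_pos: [0.3915, -0.3584, 0.2129]
ee_rot: [[0.982, -0.19, -0.001], [-0.19, -0.982, -0.0], [-0.001, 0.001, -1.0]]
wrist_force: [-6.4, 2.5, 10.4]
gripper_width: 0.007
gripper_force: 5.2
```

The force peaked at 14 N and has fallen to 10 N, so the clutch has clicked. Releasing now.

Call:
drive_tool:
  rows:
    - [0, 0, 0, 10, 0, 0, 0]
    - [0, 0, 0, 30, 0, 0, 0]
    - [0, 0, 0, 40, 0, 0, 0]
    - [0, 0, 0, 40, 0, 0, 0]
    - [35, 0, 0, 10, 0, 0, 0]

```text
time_s: 10.42
tcp_pos: [0.395, -0.3603, 0.3482]
ee_rot: [[0.982, -0.19, 0.012], [-0.19, -0.982, -0.008], [0.013, 0.006, -1.0]]
wrist_force: [0.5, -0.2, 1.4]
gripper_width: 0.028
gripper_force: 0.0
```

Call:
drive_tool:
  rows:
    - [35, 37.8, 15.5, 0, 0, 0, 0]
    - [35, 37.8, 15.5, 0, 0, 0, 0]
    - [35, 37.8, 15.5, 0, 0, 0, 0]
    - [35, 37.8, 15.5, 0, 0, 0, 0]
    - [35, 37.7, 15.5, 0, 0, 0, 0]

```text
time_s: 10.83
tcp_pos: [0.5836, -0.2797, 0.3406]
ee_rot: [[0.982, -0.19, 0.002], [-0.19, -0.982, 0.001], [0.002, -0.001, -1.0]]
wrist_force: [0.1, -0.7, 0.4]
gripper_width: 0.324
gripper_force: 0.0
```

Call:
drive_tool:
  rows:
    - [35, 0, 0, 0, 0, 0, 0]
    - [35, 0, 0, 0, 0, 0, 0]
    - [35, 0, 0, 0, 0, 0, 0]

```text
time_s: 11.08
tcp_pos: [0.5817, -0.2807, 0.3402]
ee_rot: [[0.982, -0.19, -0.001], [-0.19, -0.982, 0.0], [-0.001, -0.0, -1.0]]
wrist_force: [-0.0, 0.6, -0.0]
gripper_width: 0.347
gripper_force: 0.0
```

Run:
```python
from h import *
s=sense();p=capture('wrist')
print(s['time_s'],s['tcp_pos'],s['gripper_width'],s['wrist_force'])
U,V=np.meshgrid(np.arange(640),np.arange(400));ok=p['z_map']>0
W=world(p,np.c_[U[ok],V[ok]],s);m=(np.linalg.norm(W[:,:2]-[.5815,-.2813],axis=1)<.018)&(W[:,2]>.231)&(W[:,2]<.245)
w=W[m];print('tab',len(w),w.mean(0),np.percentile(w,[2,98],axis=0).round(4).tolist())
p=capture('scene');save(p,'scene3')
a=cv2.imread('pics/scene.png')[200:310,310:400];b=cv2.imread('pics/scene3.png')[200:310,310:400]
cv2.imwrite('pics/cmp3.png',cv2.resize(np.hstack([a,b]),None,fx=4.4,fy=4.4,interpolation=cv2.INTER_CUBIC))
```

```text
11.0833 [ 0.58166428 -0.28067507  0.34016311] 0.3468874918717375 [-0.04842035  0.59358334 -0.02165268]
tab 146 [ 0.5825984  -0.2813056   0.23583489] [[0.5755, -0.2853, 0.2316], [0.5888, -0.2771, 0.2376]]
```

View pics/cmp3.png

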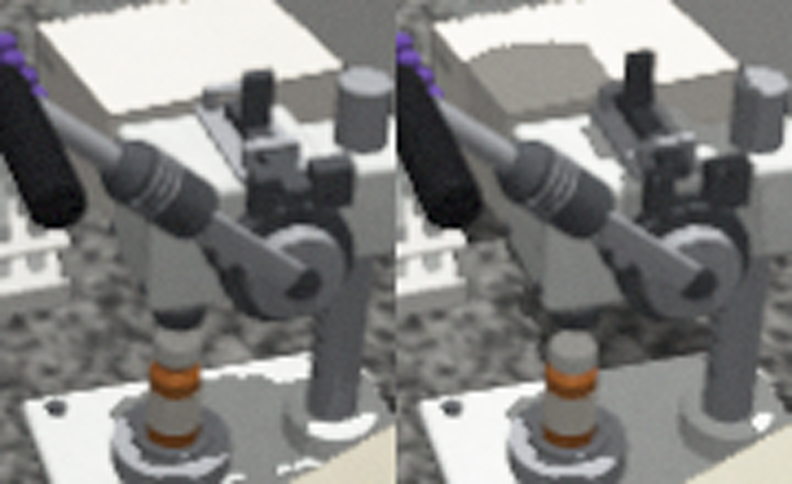

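Left is before, right is now. The lever is back up, the cap is down, the vial is upright and the catch is still drawn with its tab at right-panel (640,70). Now I'll return the catch.

Call:
drive_tool:
  rows:
    - [35, 0, 0, -30, 0, 0, 0]
    - [35, 0, 0, -30, 0, 0, 0]
    - [35, 0, 0, -20, 0, 0, 0]
    - [35, 0, 0, -10, 0, 0, 0]
    - [35, 0, 0, -10, 0, 0, 0]

```text
time_s: 11.6
tcp_pos: [0.5804, -0.2818, 0.2414]
ee_rot: [[0.981, -0.192, 0.001], [-0.192, -0.981, -0.001], [0.001, 0.0, -1.0]]
wrist_force: [0.0, -0.7, -0.1]
gripper_width: 0.352
gripper_force: 0.0
```

Call:
drive_tool:
  rows:
    - [0, 0, 0, 0, 0, 0, 0]
    - [0, 0, 0, 0, 0, 0, 0]
    - [0, 0, 0, 0, 0, 0, 0]
    - [0, 0, 0, 0, 0, 0, 0]
    - [0, 0, 0, 0, 0, 0, 0]

```text
time_s: 12.02
tcp_pos: [0.5816, -0.282, 0.2429]
ee_rot: [[0.982, -0.19, 0.002], [-0.19, -0.982, -0.002], [0.003, 0.002, -1.0]]
wrist_force: [-1.0, -1.0, 2.2]
gripper_width: 0.092
gripper_force: 30.0
```

Call:
drive_tool:
  rows:
    - [0, -0.9, -4.5, 0, 0, 0, 0]
    - [0, -0.9, -4.5, 0, 0, 0, 0]
    - [0, -0.9, -4.5, 0, 0, 0, 0]
    - [0, -0.8, -4.4, 0, 0, 0, 0]
    - [0, 0, 0, 0, 0, 0, 0]

```text
time_s: 12.43
tcp_pos: [0.5781, -0.2998, 0.2429]
ee_rot: [[0.982, -0.191, 0.003], [-0.191, -0.982, -0.001], [0.003, 0.0, -1.0]]
wrist_force: [0.6, 1.7, 5.6]
gripper_width: 0.086
gripper_force: 30.0
```

Call:
drive_tool:
  rows:
    - [0, -0.2, -1, 0, 0, 0, 0]
    - [0, 0, 0, 0, 0, 0, 0]
    - [35, 0, 0, 0, 0, 0, 0]
    - [35, 0, 0, 0, 0, 0, 0]
    - [35, 0, 0, 0, 0, 0, 0]

```text
time_s: 12.85
tcp_pos: [0.5768, -0.3002, 0.2405]
ee_rot: [[0.982, -0.191, -0.001], [-0.191, -0.982, 0.0], [-0.002, -0.0, -1.0]]
wrist_force: [0.6, -0.6, -0.8]
gripper_width: 0.232
gripper_force: 0.0
```

Call:
drive_tool:
  rows:
    - [35, 0, 0, 20, 0, 0, 0]
    - [35, 0, 0, 40, 0, 0, 0]
    - [35, 0, 0, 40, 0, 0, 0]
    - [35, 0, 0, 0, 0, 0, 0]
    - [35, 0, 0, 0, 0, 0, 0]

```text
time_s: 13.27
tcp_pos: [0.578, -0.3006, 0.3442]
ee_rot: [[0.982, -0.191, 0.006], [-0.191, -0.982, -0.002], [0.006, 0.001, -1.0]]
wrist_force: [0.1, -0.1, -1.5]
gripper_width: 0.348
gripper_force: 0.0
```

Run:
```python
from h import *
s=sense();p=capture('wrist')
print(s['time_s'],s['tcp_pos'],s['gripper_width'],s['wrist_force'])
U,V=np.meshgrid(np.arange(640),np.arange(400));ok=p['z_map']>0
W=world(p,np.c_[U[ok],V[ok]],s);m=(np.linalg.norm(W[:,:2]-[.5785,-.2988],axis=1)<.018)&(W[:,2]>.231)&(W[:,2]<.245)
w=W[m];print('tab',len(w),w.mean(0),np.percentile(w,[2,98],axis=0).round(4).tolist())
p=capture('scene');save(p,'scene4')
a=cv2.imread('pics/scene.png')[200:310,310:400];b=cv2.imread('pics/scene4.png')[200:310,310:400]
cv2.imwrite('pics/cmp4.png',cv2.resize(np.hstack([a,b]),None,fx=4.4,fy=4.4,interpolation=cv2.INTER_CUBIC))
```

```text
13.2667 [ 0.57801506 -0.30057225  0.34418162] 0.3477535080957363 [ 0.14947343 -0.11778111 -1.45284879]
tab 137 [ 0.57932563 -0.29880556  0.23589109] [[0.5726, -0.3028, 0.2321], [0.5854, -0.2947, 0.2375]]
```

View pics/cmp4.png

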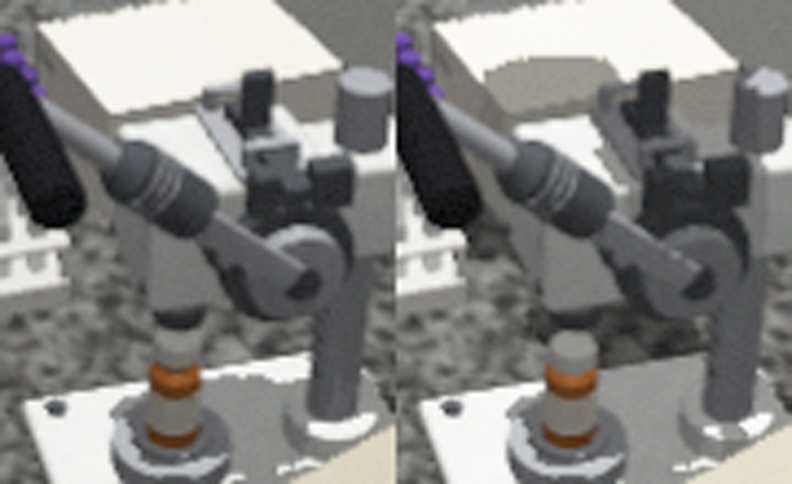

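The catch is home (tab y is -0.2988, as at the start), the lever is up, the cap is down and the vial is upright.

```bash
python3 -c "
from station import *
print(finish_job())"
```

```text
the job is handed in; nothing more can be done
None
```

The job is handed in, result not reported back: the vial is capped (clutch click felt at about 14 N, pressing stopped about 8 mm into its 29 mm give), the lever is up, the catch is home, and the robot stands clear at about 13 s.

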